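Check-weigh an order on the bench spring scale

ROBOT

A 7-joint arm with a two-finger parallel gripper is mounted at the origin on the work surface; the furniture and walls round the work are solid. World frame = base frame: x ahead of the robot, y to its left, z up, the work surface at z = 0. Lengths are in m, angles in rad, forces in N, time in s.
With the tool pointing down it reaches from about 0.425 to 0.875 m from the base axis. Payload 4.7 kg.
Tool frame: the origin (TCP) lies where the fingers leave the gripper's body, on its centre line; the fingertips stand 70 mm ahead of it and the grasp point (between the pads) lies 51 mm ahead of it; z points along the fingers, y is the line along which they close (so a half turn about z gives the same grasp; the last joint's range is limited). The gripper opens to 87 mm and grips with 3 to 60 N. Pads are 19 mm wide; open, the fingers measure 117 mm over their backs; the gripper's body (75 mm by 190 mm) begins 51 mm behind the grasp point.
Start: joints at [-1.128, 0.321, -0.07, 1.45, 0.023, 1.371, -0.057], TCP at [0.27, 0.591, 0.292] pointing down, gripper open.
Joint ranges: [-2.86, 2.86], [-0.3, 2.09], [-1.38, 1.24], [0.06, 2.45], [-1.56, 4.7], [0.09, 2.05], [-2.69, 2.69]. Speed limits (rad/s): [2.57, 2.57, 3.14, 3.14, 3.14, 3.14, 3.14].

INTERFACE

Orientations are given as a rotation vector (axis times angle).
In Python, from bench import ctrl gives the robot as it stands.
- The arm moves only by the tool drive_tool, never from a script. Its argument "motion" is a list of rows, each a list of 3 entries, a list of its own where there are three numbers: the shift along the tool's x, y, z in cm, then the turn, a rotation vector about the tool's x, y, z in degrees, then the opening, from -1 (shut) to 1 (fully open). In form: [[[x, y, z], [ax, ay, az], claw], ...]. A call has 1 to 12 rows; each row shifts and turns the commanded pose from where the row before left it, along the tool's axes as they then stand; what a row does not reach is not made up. A row lasts 1/8 s, in which the tool goes at most 62.5 mm and 10.7 degrees, less where a joint would pass 70% of its speed; a pose out of reach is approached as far as the arm can. A call with a gripper value outside its range is refused whole. The fingers move at their own pace and stop on an object; "force" is the grip in N (left out, the last holds). Time passes only in rows, so rows that do not move let the fingers close. It gives the time, the measured TCP pose, the force, the opening and the grip force at its end, in the units of the state.
- ctrl.get_state(): the state, without advancing time (a new reading comes with each control period).
- ctrl.get_image(name): name is "scene" or "top" or "wrist"; returns the picture (384x512x3 uint8, red, green, blue); there is no depth.
- ctrl.calibration(name): a dict with "K" (3x3 intrinsics, pixels), "origin" and "attitude" of the camera in the world; the wrist camera has in their place "tool_from_camera" (4x4, takes a point from camera to tool coordinates, whose origin is the TCP and whose axes are the flange's). Camera axes: x right, y up, looking along -z (the intrinsics and any distortion apply to the point x, -y, -z); pixel columns grow to the right and rows downward; lengths in m; the calibration is good to about 2 mm. The wrist camera is an equidistant fisheye: a pixel r from the principal point sees the ray r / f radians off the axis. A picture is of the moment at which its call begins: read the wrist's pose just before it. calibration takes no time and is no camera call.
- ctrl.close_job(): hands the job in; it is judged then, once.
The state is a dict: "time": time; "joint_positions": joint angles; "qd": joint speeds; "joint_torque": joint torques, N m; "position": TCP position; "tool_rot": TCP orientation; "ft_force": force on the tool from outside, world axes, zero at the start; "torque": the same for the moment, N m; "grip_width": opening from 0.0 (shut) to 1.0 (fully open); "grip_force": force on a finger pad.
Only numpy, scipy, OpenCV 4.12 (cv2) and the standard library are available. Lean on these libraries where they do the work, as an engineer would, in place of code of your own. Each camera call takes 0.05 s, during which the arm holds its last target. There are 200 camera calls.

TASK

Check-weigh the staples order: put the loose staple box into the empty half of the weighing tray, then hang the tray by its D-handle on the hook of the spring scale. Let the weight onto the hook slowly, and let go only when the hook carries all of it, so that the pointer does not jump or bounce and comes to rest with the tray hanging free and level; leave the other things on the bench where they are.

Things in the scene. Friction and masses are not known exactly. Their poses are not given: they have to be found in the camera images.
- scale: Bench spring scale, fixed: grey two-legged foot (16 mm high, x -65 to +205 mm, y -63 to +63 mm), aluminium column (66 mm wide, front face at x +150 mm, top at z 350 mm), hook reaching out of the column towards -x. Origin on the bench right below the hook's lowest point; x points from the hook to the column, z up
- hook_saddle (a point): Top surface of the hook's lowest point, where the hung handle rests: z 258 mm when unloaded, moves with the hook; axes as the scale's. The hook is a 9 mm round prong in the plane y = 0: it rises to its free upturned tip (end at x -28 mm, 16 mm above this point) and on the other side to a flat arm (x +26 mm to the column, 9 mm wide, top 25 mm above this point)
- scale_hook (a joint): How far hook and pointer have gone down, m: 0 unloaded, stop at 0.115 (keep clear of the last 7 mm); a line every 5 mm. Spring about 95 N per m (1 N is 10.5 mm), hardly damped: let go with more than about 0.5 N of the load still held up, or pressed down too far, it jumps (over 80 mm/s). The loaded tray weighs 3.2 to 9.3 N, not known beforehand
- tray: Weighing tray of grey sheet steel, loose, 232 mm (x) by 136 mm (y), rim 28 mm high, walls and floor 4 mm. Origin at the centre of its underside, z up. A 10 mm stem in the middle carries the D-handle and parts the tray into the half at +x, which holds a staple box, and the empty half at -x. A box lies well with its centre 63 mm from the stem, long side along x
- tray_handle (a point): Where to grasp the tray: middle of the D-handle, 86 mm above its underside, axes as the tray's. Upright steel frame in the plane x = 0, 10 mm thick (x), 50 mm wide over its two legs (y); window 36 mm wide, from 60 mm above the underside up to the crown; frame top at 118 mm. Grasp across the outside of the legs; the hook goes through the window along x, either way round
- tray_crown (a point): Middle of the crown bar's underside (10 mm round bar, slightly peaked), 22 mm above tray_handle: rests on hook_saddle when the tray hangs. Axes as the tray's
- box_loose_center (a point): Centre of the loose box of staples, 50 mm (x) by 85 mm (y) by 30 mm high, lying on the bench; to go into the tray. Grasp across its 50 mm
- box_in_tray_center (a point): Centre of the same kind of box of staples that already lies in the +x half of the tray, its long side (y) along the tray's x
- box_loose: The loose box of staples; origin at the centre of its underside
- white_box: White carton, 70 x 120 x 46 mm, lying on the bench; not part of the job. Origin at the centre of its underside
- tape_mask: Roll of masking tape, 98 mm across, 36 mm high, lying flat near the left edge of the bench; not part of the job. Origin at the centre of its underside
Mind the look-alikes: they are no part of the job. What is shaped like the box_loose but blue or green is not meant. What is shaped like the part that bears box_in_tray_center but yellow is not meant.

How it is judged:
By the outcome, as a careful person would: the job done as asked, in the order asked, and still so for the second after the job is handed in, with the robot touching nothing.
It also fails if it takes over 72 s, if anything falls off the work surface, if the arm or the gripper's body presses on something with over 40 N, if the wrist force passes 120 N, or if a joint passes its speed limit or range.

## Working session

There is one attempt and no reset: what is moved stays moved. The work goes in short steps, Python scripts to look and compute and a tool call to move; the robot and the scene stay as the last step left them, time stands still between calls to the robot, and variables do not carry over. Pictures are saved under pics/ and viewed, at most 10 in all, crops included, and the job is handed in when it is done.

Besides the shell and the picture viewer there is one more tool, called after "Call:" as a command line: name --argument value ..., lists and objects as JSON in quotes. drive_tool: Moves the arm, as the interface text tells. Its arguments: {"type":"object","properties":{"motion":{"type":"array","items":{"type":"array"}},"force":{"type":"number"}},"required":["motion"]}

```bash
mkdir -p pics; ls; python3 - <<'E'
from bench import ctrl
import cv2
print(ctrl.get_state())
for n in("scene","top"):
    im=ctrl.get_image(n); cv2.imwrite(f"pics/{n}0.png",im[:,:,::-1]); c=ctrl.calibration(n); print(n,c)
im=ctrl.get_image("wrist"); cv2.imwrite("pics/wrist0.png",im[:,:,::-1]); print(ctrl.calibration("wrist"))
E
```

```text
pics
{'time': 0.0, 'joint_positions': array([-1.12791554,  0.32183167, -0.07012842,  1.45167883,  0.02260128,
        1.37079973, -0.05695851]), 'qd': array([-0.00047394, -0.00063686,  0.00027213, -0.00039373, -0.00174884,
        0.00143515, -0.00108621]), 'joint_torque': array([-5.30077068e-04, -4.91278625e+01, -4.04010219e-01, -3.12536681e+01,
       -6.37335679e-02,  4.35391255e-02,  1.71747201e-04]), 'position': array([0.27008494, 0.59076467, 0.29115418]), 'tool_rot': array([-6.68288670e-01, -3.06935478e+00,  2.98729995e-03]), 'ft_force': array([0.06626096, 0.14324972, 0.22344377]), 'torque': array([ 0.0032468 ,  0.01052331, -0.00185561]), 'grip_force': 0.0, 'grip_width': 0.9984980493741348}
scene {'K': array([[427.18754485,   0.        , 253.53013974],
       [  0.        , 427.18754485, 190.39401166],
       [  0.        ,   0.        ,   1.        ]]), 'origin': array([-0.41690596,  0.69447889,  1.27802114]), 'attitude': array([ 0.46139551, -0.85993497, -2.00595661])}
top {'K': array([[407.06811572,   0.        , 254.37969113],
       [  0.        , 407.06811572, 197.57978777],
       [  0.        ,   0.        ,   1.        ]]), 'origin': array([0.39649799, 0.1273347 , 1.4834273 ]), 'attitude': array([ 0.06418781, -0.14694465, -1.56067223])}
{'K': array([[297.31863964,   0.        , 253.40320994],
       [  0.        , 297.31863964, 188.1895663 ],
       [  0.        ,   0.        ,   1.        ]]), 'tool_from_camera': array([[-1.33363497e-04,  9.68067330e-01,  2.50690301e-01,
         6.61444214e-02],
       [ 9.99999790e-01, -2.98426019e-05,  6.47225347e-04,
         1.49952550e-04],
       [ 6.34038964e-04,  2.50690335e-01, -9.68067123e-01,
        -9.36007013e-02],
       [ 0.00000000e+00,  0.00000000e+00,  0.00000000e+00,
         1.00000000e+00]])}
```

View pics/top0.png

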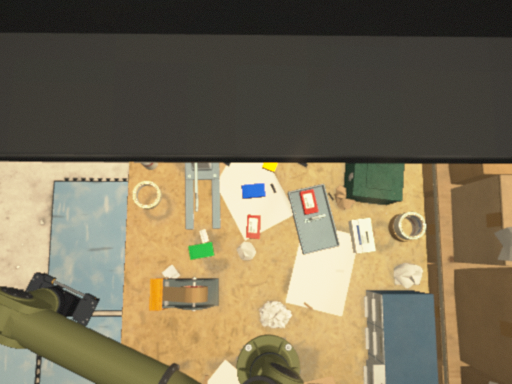

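View pics/scene0.png

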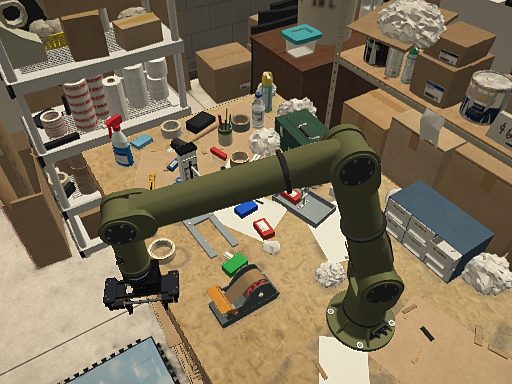

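```bash
cat > h.py <<'E'
import numpy as np, cv2
from bench import ctrl
from scipy.spatial.transform import Rotation as R
def cam(n,st=None):
    c=ctrl.calibration(n)
    if n!="wrist": return c["K"],np.array(c["origin"]),R.from_rotvec(c["attitude"]).as_matrix()
    st=st or ctrl.get_state(); T=np.eye(4); T[:3,:3]=R.from_rotvec(st["tool_rot"]).as_matrix(); T[:3,3]=st["position"]
    M=T@c["tool_from_camera"]; return c["K"],M[:3,3],M[:3,:3]
def ray(n,uv,C=None):
    K,o,A=C or cam(n); x=(np.asarray(uv,float)-K[:2,2])/K[0,0]
    if n=="wrist":
        r=np.linalg.norm(x); s=np.sin(r)/max(r,1e-9); d=np.array([x[0]*s,-x[1]*s,-np.cos(r)])
    else: d=np.array([x[0],-x[1],-1.])
    d=A@d; return o,d/np.linalg.norm(d)
def onz(n,uv,z,C=None):
    o,d=ray(n,uv,C); return o+d*(z-o[2])/d[2]
def two(n1,uv1,n2,uv2,C1=None,C2=None):
    o1,d1=ray(n1,uv1,C1); o2,d2=ray(n2,uv2,C2)
    t=np.linalg.lstsq(np.c_[d1,-d2],o2-o1,rcond=None)[0]; a,b=o1+d1*t[0],o2+d2*t[1]; return (a+b)/2,np.linalg.norm(a-b)
def proj(n,p,C=None):
    K,o,A=C or cam(n); q=A.T@(np.asarray(p)-o); q=np.array([q[0],-q[1],-q[2]])
    if n=="wrist":
        r=np.linalg.norm(q[:2]); q=np.array([*(q[:2]/r*np.arctan2(r,q[2])),1])
    return K[:2,:2]@(q[:2]/q[2])+K[:2,2]
E
python3 - <<'E'
from h import *
for n in("top","scene"):
    im=cv2.imread(f"pics/{n}0.png"); h=cv2.cvtColor(im,cv2.COLOR_BGR2HSV)
    m=((h[...,0]<6)|(h[...,0]>174))&(h[...,1]>140)&(h[...,2]>90)
    k=cv2.morphologyEx(m.astype(np.uint8),cv2.MORPH_CLOSE,np.ones((7,7)))
    N,_,s,c=cv2.connectedComponentsWithStats(k)
    for i in range(1,N):
        if s[i,4]>40:
            pts=np.argwhere(_==i)[:,::-1].astype(np.float32); r=cv2.minAreaRect(pts); print(n,s[i],np.round(r[0],1),np.round(r[1],1),r[2])
            if n=="top":
                for z in (.03,.034): 
                    b=cv2.boxPoints(r); w=np.array([onz(n,p,z)[:2] for p in b]); print(z,np.round(w.mean(0),4),np.round(w,3).tolist())
im=cv2.imread("pics/top0.png"); cv2.imwrite("pics/topc.png",cv2.resize(im[155:265,175:355],None,fx=4.4,fy=4.4,interpolation=2))
im=cv2.imread("pics/scene0.png"); cv2.imwrite("pics/scenec.png",cv2.resize(im[120:290,140:340],None,fx=3.5,fy=3.5,interpolation=2))
E
```

```text
top [300 190  18  24 170] [308.4 201.4] [23.1 13.8] 77.47119140625
0.03 [ 0.5819 -0.1454] [[0.617, -0.112], [0.629, -0.162], [0.546, -0.179], [0.535, -0.129]]
0.034 [ 0.5814 -0.1447] [[0.617, -0.111], [0.628, -0.161], [0.546, -0.178], [0.535, -0.129]]
top [247 226  12  12  47] [250.5 233.6] [14.6  8.1] 36.02737045288086
0.03 [0.4642 0.0642] [[0.468, 0.094], [0.491, 0.077], [0.461, 0.035], [0.438, 0.052]]
0.034 [0.4641 0.0644] [[0.467, 0.094], [0.491, 0.077], [0.461, 0.035], [0.437, 0.052]]
scene [104 111  18  27 233] [111.8 124.9] [16.1 24.8] 15.255120277404785
scene [210 146  17  15  85] [219.  152.5] [18.3  5.8] 33.690067291259766
scene [280 189  21  12 134] [290.  193.2] [19.4 10.3] 15.945395469665527
scene [254 218  21  20 225] [264.5 228. ] [21.  14.3] 63.43495178222656
scene [247 281  17  15  60] [253.9 286.6] [ 4.3 21.2] 50.90614700317383
```

View pics/topc.png

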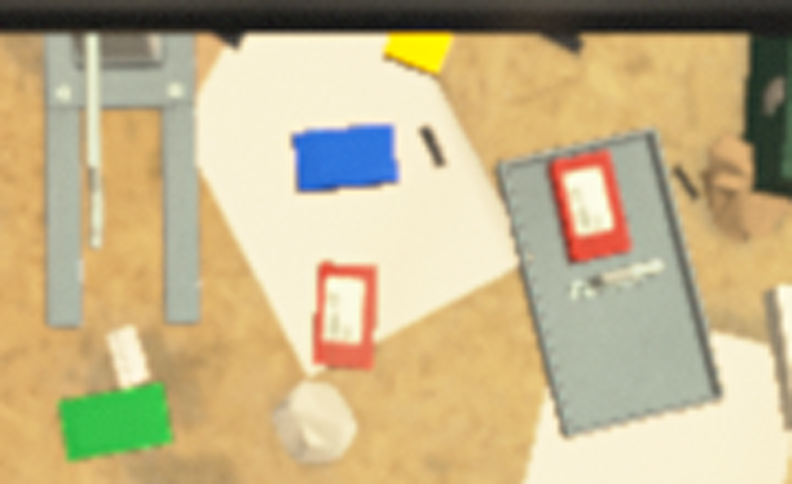

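View pics/scenec.png

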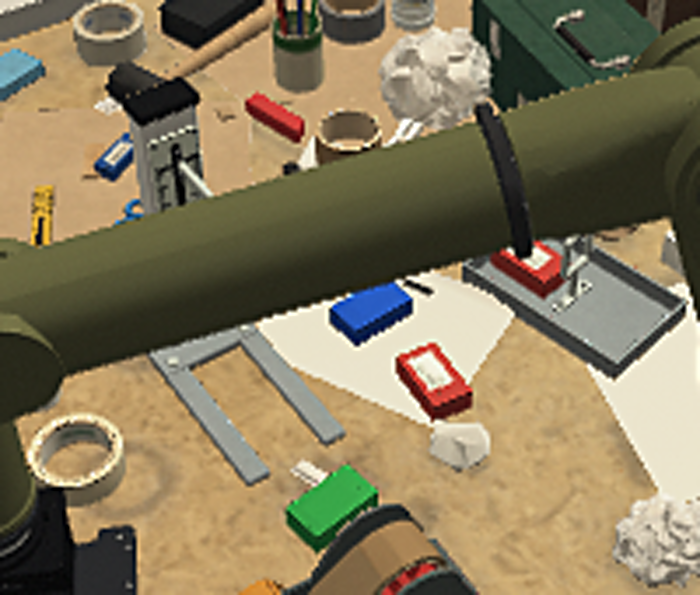

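The top crop shows the candidates at full-image pixels: red box at (253,227), blue box at (254,191), green box at (201,250) and yellow thing at (270,166). The red box lying on the bench, matching the one already in the tray at (309,202), is the one meant. The crops confirm it. The tray is at about (314,218) and the scale foot at (203,200), with its legs pointing towards the robot.

```bash
cat >> h.py <<'E'
def goto(pos,rot,st=None):
    "tool-frame shift (cm) and rotvec (deg) from now to the target pose; pos = TCP"
    st=st or ctrl.get_state(); A=R.from_rotvec(st["tool_rot"])
    return np.round(A.inv().apply(np.array(pos)-st["position"])*100,2), np.round((A.inv()*rot).as_rotvec(degrees=True),2)
def down(ydir,tilt=0):
    "tool z down, tool y along angle ydir (deg) in the bench plane; tilt (deg) about tool y"
    a=np.radians(ydir); y=np.array([np.cos(a),np.sin(a),0]); z=np.array([0,0,-1.]); x=np.cross(y,z)
    return R.from_matrix(np.c_[x,y,z])*R.from_euler("y",tilt,degrees=True)
E
python3 - <<'E'
from h import *
f=lambda P,z:np.array([onz("top",np.array(p)/4.4+[175-.4,155-.4],z) for p in P])[:,:2]
def rep(n,w):
    c=w.mean(0); e=np.linalg.norm(np.roll(w,-1,0)-w,axis=1); d=(w[0]+w[1]-w[2]-w[3]); print(n,np.round(w,4).tolist(),"c",np.round(c,4),"edges",np.round(e,4),"yaw long",np.degrees(np.arctan2(d[1],d[0])).round(2), "reach",np.hypot(*c).round(3))
rep("loose",f([(317,262),(377,265),(373,370),(313,367)],.03))
rep("tray",f([(500,163),(653,131),(721,398),(567,437)],.028))
rep("boxin",f([(550,160),(608,150),(631,252),(571,264)],.034))
rep("foot",f([(46,107),(198,104),(200,323),(46,327)],.016))
w=f([(46,107),(198,104),(200,323),(46,327)],.016); print("crossbar len check")
print("handle top", onz("top",np.array((617,279))/4.4+[174.6,154.6],.118))
# hook arm line, top z .283
print("hook arm",f([(93,60),(96,240)],.283), f([(96,246)],.274))
st=ctrl.get_state(); A=R.from_rotvec(st["tool_rot"]).as_matrix(); print(A.round(3))
E
```

```text
loose [[0.5335, 0.0784], [0.5315, 0.0294], [0.4462, 0.0325], [0.4483, 0.0811]] c [0.4899 0.0553] edges [0.049  0.0854 0.0486 0.0852] yaw long -1.95 reach 0.493
tray [[0.6171, -0.0725], [0.6455, -0.2008], [0.425, -0.2527], [0.393, -0.1254]] c [ 0.5201 -0.1628] edges [0.1314 0.2266 0.1312 0.2303] yaw long 13.27 reach 0.545
boxin [[0.6192, -0.1131], [0.6281, -0.1615], [0.5436, -0.1792], [0.5333, -0.1295]] c [ 0.581  -0.1458] edges [0.0492 0.0864 0.0508 0.0874] yaw long 11.3 reach 0.599
foot [[0.6613, 0.3025], [0.6655, 0.1775], [0.4841, 0.1731], [0.48, 0.2977]] c [0.5727 0.2377] edges [0.1251 0.1815 0.1247 0.1814] yaw long 1.44 reach 0.62
crossbar len check
handle top [ 0.51403304 -0.15019509  0.118     ]
hook arm [[0.64592612 0.23983003]
 [0.52316725 0.23503634]] [[0.52005056 0.23575207]]
[[-0.909  0.416 -0.001]
 [ 0.416  0.909 -0.001]
 [-0.    -0.001 -1.   ]]
```

Call:
drive_tool --motion '[[[-2.64, -2.47, 0], [0, 0, 0], 1], [[-2.64, -2.47, 0], [0, 0, 0], 1], [[-2.64, -2.47, 0], [0, 0, 0], 1], [[-2.64, -2.47, 0], [0, 0, 0], 1], [[-2.64, -2.47, 0], [0, 0, 0], 1], [[-2.64, -2.47, 0], [0, 0, 0], 1], [[-2.64, -2.47, 0], [0, 0, 0], 1], [[-2.64, -2.47, 0], [0, 0, 0], 1], [[-2.64, -2.47, 0], [0, 0, 0], 1], [[-2.64, -2.47, 0], [0, 0, 0], 1], [[-2.64, -2.47, 0], [0, 0, 0], 1], [[-2.64, -2.47, 0], [0, 0, 0], 1]]'

```text
time: 1.65
position: [0.4354, 0.1886, 0.2921]
tool_rot: [-0.668, -3.07, -0.0]
ft_force: [-0.2, 0.2, 0.2]
grip_width: 0.999
grip_force: 0.0
```

Call:
drive_tool --motion '[[[-2.64, -2.47, 2], [0, 0, 0], 1], [[-2.64, -2.47, 2], [0, 0, 0], 1], [[-2.64, -2.47, 2], [0, 0, 0], 1], [[-2.64, -2.47, 2], [0, 0, 0], 1], [[0, 0, 1], [0, 0, -5.65], 1], [[0, 0, 0], [0, 0, -5.65], 1], [[0, 0, 0], [0, 0, -5.65], 1], [[0, 0, 0], [0, 0, -5.65], 1], [[0, 0, 0], [0, 0, 0], 1]]'

```text
time: 2.78
position: [0.4899, 0.0561, 0.2021]
tool_rot: [-0.056, -3.141, 0.0]
ft_force: [-0.0, -0.6, -0.2]
grip_width: 1.0
grip_force: 0.0
```

```bash
python3 - <<'E'
from h import *
st=ctrl.get_state(); im=ctrl.get_image("wrist"); top=ctrl.get_image("top"); sc=ctrl.get_image("scene")
cv2.imwrite("pics/w1.png",im[:,:,::-1]); cv2.imwrite("pics/s1.png",sc[:,:,::-1]); cv2.imwrite("pics/t1.png",top[:,:,::-1])
C=cam("wrist",st); h=cv2.cvtColor(im,cv2.COLOR_RGB2HSV)
m=(((h[...,0]<6)|(h[...,0]>174))&(h[...,1]>140)&(h[...,2]>70)).astype(np.uint8)
k=cv2.morphologyEx(m,cv2.MORPH_CLOSE,np.ones((9,9)))
N,L,s,c=cv2.connectedComponentsWithStats(k)
for i in range(1,N):
    if s[i,4]>300:
        cs=cv2.findContours((L==i).astype(np.uint8),0,1)[0][0][:,0]
        w=np.array([onz("wrist",p,.03,C)[:2] for p in cs],np.float32); r=cv2.minAreaRect(w); print(s[i],c[i],r)
print(st["time"],st["position"],goto((.49,.055,.076),down(88),st))
v=np.vstack([im,]); s2=sc[110:300,130:360]
cv2.imwrite("pics/c1.png",np.vstack([cv2.resize(im,(512,384)),cv2.resize(s2,(512,216))])[:,:,::-1])
E
```

```text
[ 225  139   55   91 2881] [249.62686567 179.00312392] ((0.48990222811698914, 0.053019680082798004), (0.04880455881357193, 0.08550054579973221), 86.18463897705078)
2.775 [0.4899346  0.05607881 0.20208562] (array([-1.000e-02, -1.100e-01,  1.261e+01]), array([-0.  , -0.02, -0.03]))
```

View pics/c1.png

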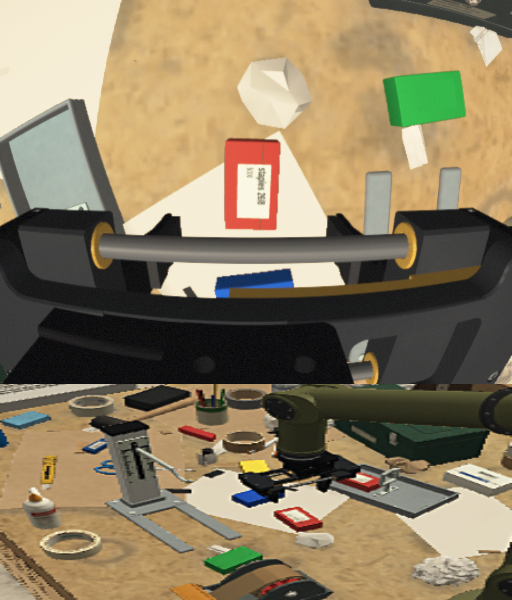

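The wrist view shows the red staple box at (251,184) directly ahead of the fingers, with the blue and green look-alikes apart from it. Descend and grasp.

Call:
drive_tool --motion '[[[0, -0.15, 3], [0, 0, 1], 1], [[0, 0, 3], [0, 0, 0], 1], [[0, 0, 3], [0, 0, 0], 1], [[0, 0, 2], [0, 0, 0], 1], [[0, 0, 1], [0, 0, 0], 1], [[0, 0, 0.6], [0, 0, 0], 1], [[0, 0, 0], [0, 0, 0], 0], [[0, 0, 0], [0, 0, 0], -0.2], [[0, 0, 0], [0, 0, 0], -0.5], [[0, 0, 0], [0, 0, 0], -1], [[0, 0, 0], [0, 0, 0], -1], [[0, 0, 0], [0, 0, 0], -1]]' --force 20

```text
time: 4.42
position: [0.4902, 0.0546, 0.0765]
tool_rot: [0.081, 3.14, 0.0]
ft_force: [-0.8, -0.6, 3.0]
grip_width: 0.572
grip_force: 20.0
```

Call:
drive_tool --motion '[[[0, 0, -1], [0, 0, 0], -1], [[0, 0, -2], [0, 0, 0], -1], [[0, 0, -3], [0, 0, 0], -1], [[0, 0, -4], [0, 0, 0], -1], [[0, 0, -4], [0, 0, 0], -1], [[0, 0, 0], [0, 0, 0], -1], [[0, 0, 0], [0, 0, 0], -1]]'

```text
time: 5.3
position: [0.4896, 0.0546, 0.2159]
tool_rot: [-0.081, -3.14, -0.0]
ft_force: [-0.3, 0.5, -1.9]
grip_width: 0.579
grip_force: 20.0
```

Call:
drive_tool --motion '[[[0.24, -2.92, 0], [0, 0, 0], -1], [[0.24, -2.92, 0], [0, 0, 0], -1], [[0.24, -2.92, 0], [0, 0, 0], -1], [[0.24, -2.92, 0], [0, 0, 0], -1], [[0.24, -2.92, 0], [0, 0, 0], -1], [[0.24, -2.92, 0], [0, 0, 0], -1], [[0.24, -2.92, 0], [0, 0, -4], -1], [[0.24, -2.92, 0], [0, 0, 0], -1], [[0, 0, 0], [0, 0, -4], -1], [[0, 0, 0], [0, 0, -4], -1], [[0, 0, 0], [0, 0, -4.3], -1], [[0, 0, 0], [0, 0, 0], -1]]'

```text
time: 6.8
position: [0.46, -0.1776, 0.2148]
tool_rot: [0.363, -3.118, -0.001]
ft_force: [-0.2, 0.1, -1.0]
grip_width: 0.576
grip_force: 20.0
```

```bash
python3 - <<'E'
from h import *
st=ctrl.get_state(); im=ctrl.get_image("wrist"); 
cv2.imwrite("pics/w2.png",im[:,:,::-1])
sc=ctrl.get_image("scene"); cv2.imwrite("pics/s2.png",sc[:,:,::-1])
sc=cv2.resize(sc[130:260,150:356],(512,323))
cv2.imwrite("pics/c2.png",np.vstack([im[:270],sc])[:,:,::-1])
print(st["time"],st["position"],st["ft_force"],goto((.4588,-.1775,.2),down(103.3),st))
C=cam("wrist",st)
a=np.radians(13.3); Rz=np.array([[np.cos(a),-np.sin(a)],[np.sin(a),np.cos(a)]])
for p in [(-.116,.068),(-.116,-.068),(0,.068),(0,-.068)]:
    q=Rz@p+[.5201,-.1628]; print(p,proj("wrist",[*q,.028],C).round(1),proj("scene",[*q,.028]).round(1))
E
```

```text
6.8 [ 0.45996081 -0.17763135  0.21483699] [-0.17186048  0.06239461 -1.04416181] (array([0.11, 0.04, 1.48]), array([ 0.05, -0.16, -0.02]))
(-0.116, 0.068) [326.2 127.9] [314.8 222.9]
(-0.116, -0.068) [184.  127.8] [335.3 205. ]
(0, 0.068) [319.9 240.3] [292.2 208.1]
(0, -0.068) [190.2 240.4] [312.9 191.4]
```

View pics/c2.png

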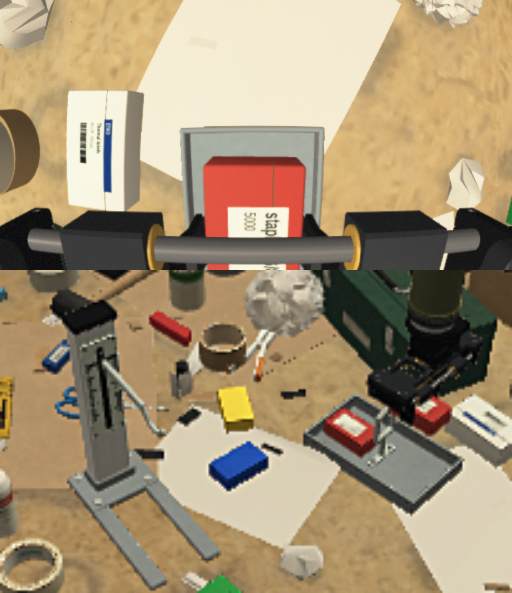

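The wrist view shows the held red box over the tray's empty half. The rim corners are at (181,129) and (324,127), within about 2 mm of the prediction. Lower the box.

Call:
drive_tool --motion '[[[0.1, -0.1, 2.5], [0, 0, 0], -1], [[0, 0, 2.5], [0, 0, 0], -1], [[0, 0, 2.5], [0, 0, 0], -1], [[0, 0, 2], [0, 0, 0], -1], [[0, 0, 1.5], [0, 0, 0], -1], [[0, 0, 1], [0, 0, 0], -1], [[0, 0, 0.7], [0, 0, 0], -1], [[0, 0, 0.5], [0, 0, 0], -1], [[0, 0, 0.1], [0, 0, 0], -1], [[0, 0, 0], [0, 0, 0], -1]]'

```text
time: 8.15
position: [0.4603, -0.1791, 0.0835]
tool_rot: [-0.365, 3.12, -0.0]
ft_force: [-0.5, 0.3, -1.1]
grip_width: 0.575
grip_force: 20.0
```

Call:
drive_tool --motion '[[[0.1, 0, 0.15], [0, 0, 0], -1], [[0, 0, 0.1], [0, 0, 0], -1], [[0, 0, 0], [0, 0, 0], -1]]'

```text
time: 8.52
position: [0.4591, -0.1793, 0.0807]
tool_rot: [-0.365, 3.12, 0.0]
ft_force: [0.8, 0.2, -0.9]
grip_width: 0.573
grip_force: 20.0
```

Call:
drive_tool --motion '[[[0, 0, 0.05], [0, 0, 0], 0.2], [[0, 0, 0], [0, 0, 0], 0.4], [[0, 0, 0], [0, 0, 0], 0.5], [[0, 0, 0], [0, 0, 0], 0.5], [[0, 0, -1], [0, 0, 0], 0.5], [[0, 0, -3], [0, 0, 0], 0.5], [[0, 0, -4], [0, 0, 0], 0.7], [[0, 0, -4], [0, 0, 0], 1], [[0, 0, -4], [0, 0, 0], 1], [[0, 0, -4], [0, 0, 0], 1], [[0, 0, 0], [0, 0, 0], 1], [[0, 0, 0], [0, 0, 0], 1]]'

```text
time: 10.02
position: [0.4588, -0.1793, 0.2802]
tool_rot: [-0.364, 3.12, 0.001]
ft_force: [0.3, -0.3, 0.5]
grip_width: 1.001
grip_force: 0.0
```

```bash
python3 - <<'E'
from h import *
st=ctrl.get_state(); im=ctrl.get_image("wrist"); cv2.imwrite("pics/w3.png",im[:,:,::-1])
C=cam("wrist",st); h=cv2.cvtColor(im,cv2.COLOR_RGB2HSV)
m=(((h[...,0]<6)|(h[...,0]>174))&(h[...,1]>140)&(h[...,2]>70)).astype(np.uint8)
k=cv2.morphologyEx(m,cv2.MORPH_CLOSE,np.ones((9,9))); N,L,s,c=cv2.connectedComponentsWithStats(k)
for i in range(1,N):
    if s[i,4]>150:
        cs=cv2.findContours((L==i).astype(np.uint8),0,1)[0][0][:,0]
        r=cv2.minAreaRect(np.array([onz("wrist",p,.034,C)[:2] for p in cs],np.float32)); print(s[i],c[i].round(1),r)
print(st["position"],st["ft_force"])
sc=ctrl.get_image("scene"); cv2.imwrite("pics/s3.png",sc[:,:,::-1])
cv2.imwrite("pics/c3.png",np.vstack([im[:300],cv2.resize(sc[150:250,240:412],(512,298))])[:,:,::-1])
a=np.radians(13.3); Rz=np.array([[np.cos(a),-np.sin(a)],[np.sin(a),np.cos(a)]])
for p in [(-.116,.068),(-.116,-.068)]:
    q=Rz@p+[.5201,-.1628]; print(p,proj("wrist",[*q,.028],C).round(1))
E
```

```text
[ 233  134   42   72 1764] [252.3 165.4] ((0.4587375521659851, -0.18030904233455658), (0.0847896933555603, 0.048351019620895386), 12.487969398498535)
[237 264  37  24 328] [252.5 276.6] ((0.5957661867141724, -0.1459691971540451), (0.03617940843105316, 0.048482540994882584), 13.277335166931152)
[ 0.45884327 -0.17928448  0.28021322] [ 0.27606087 -0.28892337  0.5412543 ]
(-0.116, 0.068) [314.2 125.8]
(-0.116, -0.068) [198.  125.6]
```

View pics/c3.png

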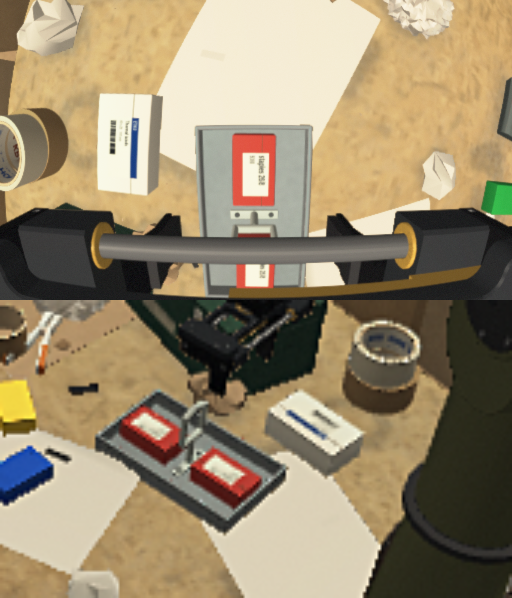

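Both boxes now lie one in each half, at wrist pixels (254,170) and (254,275). The stem is centred at (254,215), and the D-handle stands upright in the scene view. Next is the handle, with the tool leaning 15°.

Call:
drive_tool --motion '[[[-0.9, 0, 1.6], [0, 0, 0], 1], [[-1, 0, 2.5], [0, -5, 0], 1], [[-1, 0, 2.5], [0, -5, 0], 1], [[0, 0, 0], [0, -5, 0], 1], [[0, 0, 0], [0, 0, 0], 1]]'

```text
time: 10.75
position: [0.4879, -0.1722, 0.2132]
tool_rot: [-0.332, 2.865, 0.046]
ft_force: [0.7, 0.1, 0.1]
grip_width: 0.998
grip_force: 0.0
```

```bash
python3 - <<'E'
from h import *
rot=down(103.4,-15); z=rot.as_matrix()[:,2]; g=np.array([.5202,-.1648,.089])
st=ctrl.get_state(); print(z, st["position"],st["ft_force"],goto(g-.051*z,rot,st))
im=ctrl.get_image("wrist"); cv2.imwrite("pics/w4.png",im[:,:,::-1])
E
```

```text
[ 0.25177292  0.05998077 -0.96592583] [ 0.48794317 -0.17216318  0.2131574 ] [0.72514642 0.07648808 0.08297832] (array([-0.01, -0.04,  7.75]), array([ 0.05, -0.18, -0.17]))
```

Call:
drive_tool --motion '[[[0, 0, 2], [0, 0, 0], 1], [[0, 0, 2], [0, 0, 0], 1], [[0, 0, 2], [0, 0, 0], 1], [[0, 0, 1], [0, 0, 0], 1], [[0, 0, 0.75], [0, 0, 0], 1], [[0, 0, 0], [0, 0, 0], 0.5], [[0, 0, 0], [0, 0, 0], 0.3], [[0, 0, 0], [0, 0, 0], 0.1], [[0, 0, 0], [0, 0, 0], -1], [[0, 0, 0], [0, 0, 0], -1], [[0, 0, 0], [0, 0, 0], -1], [[0, 0, 0], [0, 0, 0], -1]]' --force 40

```text
time: 12.3
position: [0.509, -0.1673, 0.1406]
tool_rot: [-0.335, 2.862, 0.045]
ft_force: [-2.8, 1.8, 4.6]
grip_width: 0.565
grip_force: 40.0
```

Call:
drive_tool --motion '[[[-0.13, 0, -0.48], [0, 0, 0], -1], [[-0.13, 0, -0.48], [0, 0, 0], -1], [[-0.26, 0, -0.97], [0, 0, 0], -1], [[-0.26, 0, -0.97], [0, 0, 0], -1], [[-0.26, 0, -0.97], [0, 0, 0], -1], [[0, 0, 0], [0, 0, 0], -1], [[0, 0, 0], [0, 0, 0], -1], [[0, 0, 0], [0, 0, 0], -1], [[0, 0, 0], [0, 0, 0], -1]]'

```text
time: 13.42
position: [0.5088, -0.1674, 0.18]
tool_rot: [-0.335, 2.862, 0.044]
ft_force: [0.3, 0.6, -7.8]
grip_width: 0.569
grip_force: 40.0
```

```bash
python3 - <<'E'
from h import *
st=ctrl.get_state(); print(st["position"],st["ft_force"],st["torque"])
im=ctrl.get_image("wrist"); sc=ctrl.get_image("scene"); cv2.imwrite("pics/s5.png",sc[:,:,::-1])
cv2.imwrite("pics/c5.png",np.vstack([im[:300],cv2.resize(sc[130:230,250:422],(512,298))])[:,:,::-1])
for _ in range(5): ctrl.get_image("top"); s=ctrl.get_state(); print(s["ft_force"],s["torque"])
# hook: pose to reach in tool moves
o=np.array([.547,.237]); yaw=np.radians(1.8); X=np.array([np.cos(yaw),np.sin(yaw)])
for k in (0,-28): print(k,proj("scene",[*(o+X*k/1000),.258+(0.016 if k else 0)]),proj("top",[*(o+X*k/1000),.258+(.016 if k else 0)]))
E
```

```text
[ 0.50875462 -0.16741633  0.18003174] [ 0.32853022  0.64976421 -7.8187726 ] [-0.13701628  0.7462683  -0.00265933]
[-0.41764382 -0.32752977 -8.91093999] [-0.09929377  0.74584553  0.03938394]
[-0.34634096 -0.94945323 -7.85688009] [-0.0983969   0.72327463  0.01266495]
[ 0.86354482  0.61648739 -8.45729836] [-0.11813799  0.7452055  -0.05603704]
[ 0.57030003 -0.30215922 -8.7865051 ] [-0.18300523  0.73289479  0.01131842]
[-0.23171079 -0.13125703 -7.42727844] [-0.17072728  0.76410997  0.01962576]
0 [211.29958754 191.97385035] [196.67098453 202.1525116 ]
-28 [215.24315206 193.3061162 ] [196.28530951 210.85576717]
```

View pics/c5.png

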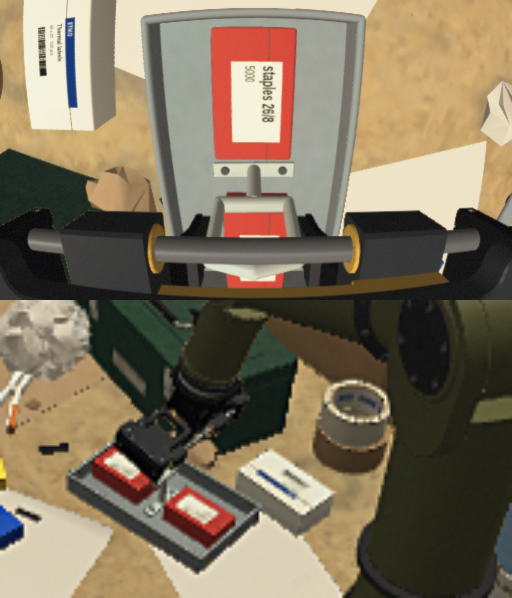

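The tray hangs level in the grip and weighs about 8.2 N, so the hook should go down about 86 mm. Lift further and turn it to the scale's heading.

Call:
drive_tool --motion '[[[-0.26, 0, -0.97], [0, 0, 0], -1], [[-0.52, 0, -1.93], [0, 0, 0], -1], [[-0.52, 0, -1.93], [0, 0, 0], -1], [[-0.52, 0, -1.93], [0, 0, 0], -1], [[-0.52, 0, -1.93], [0, 0, 0], -1], [[-0.52, 0, -1.93], [0, 0, 0], -1], [[-0.52, 0, -1.93], [0, 0, 0], -1], [[-0.26, 0, -0.97], [1, 0, 3.73], -1], [[0, 0, 0], [1, 0, 3.73], -1], [[0, 0, 0], [1, 0, 3.73], -1], [[0, 0, 0], [0, 0, 0], -1]]'

```text
time: 15.15
position: [0.509, -0.1673, 0.321]
tool_rot: [-0.045, 2.879, 0.007]
ft_force: [0.3, -0.8, -7.5]
grip_width: 0.568
grip_force: 40.0
```

```bash
cat >> h.py <<'E'
Q=down(91.8,-15); O=np.array([.547,.237]); SX=np.array([np.cos(np.radians(1.8)),np.sin(np.radians(1.8))])
def hang(x,dz,grasp_h=.091):
    "TCP with the crown dz above the unloaded saddle, at scale x"
    g=np.array([*(O+SX*x),.258+dz-.108+grasp_h]); return g-.051*Q.as_matrix()[:,2]
E
python3 - <<'E'
from h import *
st=ctrl.get_state(); print(st["time"],st["position"],hang(-.09,.024),goto(hang(-.09,.024),Q,st)); print(Q.as_matrix().round(3))
E
```

```text
15.15 [ 0.50896885 -0.16731658  0.32097502] [0.44385115 0.23375842 0.31426222] (array([ 5.26, 40.29, -0.7 ]), array([ 0.02,  0.03, -0.02]))
[[-0.965 -0.031  0.259]
 [-0.03   1.     0.008]
 [-0.259  0.    -0.966]]
```

Call:
drive_tool --motion '[[[0.13, 1, 0], [0, 0, 0], -1], [[0.26, 2, -0.05], [0, 0, 0], -1], [[0.35, 2.7, -0.05], [0, 0, 0], -1], [[0.35, 2.7, -0.05], [0, 0, 0], -1], [[0.35, 2.7, -0.05], [0, 0, 0], -1], [[0.35, 2.7, -0.05], [0, 0, 0], -1], [[0.35, 2.7, -0.05], [0, 0, 0], -1], [[0.35, 2.7, -0.05], [0, 0, 0], -1], [[0.35, 2.7, -0.05], [0, 0, 0], -1], [[0.35, 2.7, -0.05], [0, 0, 0], -1], [[0.35, 2.7, -0.05], [0, 0, 0], -1], [[0.35, 2.7, -0.05], [0, 0, 0], -1]]'

```text
time: 16.65
position: [0.4602, 0.1328, 0.3157]
tool_rot: [-0.045, 2.88, 0.007]
ft_force: [1.0, -0.6, -8.5]
grip_width: 0.573
grip_force: 40.0
```

Call:
drive_tool --motion '[[[0.35, 2.7, -0.05], [0, 0, 0], -1], [[0.35, 2.7, -0.05], [0, 0, 0], -1], [[0.35, 2.7, 0], [0, 0, 0], -1], [[0.26, 1.7, 0], [0, 0, 0], -1], [[0, 0.5, 0], [0, 0, 0], -1], [[0, 0, 0], [0, 0, 0], -1], [[0, 0, 0], [0, 0, 0], -1]]'

```text
time: 17.52
position: [0.4453, 0.2325, 0.3132]
tool_rot: [-0.041, 2.88, 0.005]
ft_force: [0.4, -0.7, -8.2]
grip_width: 0.567
grip_force: 40.0
```

```bash
python3 - <<'E'
from h import *
st=ctrl.get_state(); print(st["time"],st["position"],st["ft_force"],goto(hang(-.09,.024),Q,st))
im=ctrl.get_image("wrist"); sc=ctrl.get_image("scene"); cv2.imwrite("pics/s6.png",sc[:,:,::-1]);cv2.imwrite("pics/w6.png",im[:,:,::-1]);cv2.imwrite("pics/t6.png",ctrl.get_image("top")[:,:,::-1])
cv2.imwrite("pics/c6.png",cv2.resize(sc[130:265,130:310],(800,600),interpolation=2)[:,:,::-1])
E
```

```text
17.525 [0.44534671 0.23249683 0.31324888] [ 0.36025283 -0.70476482 -8.18601045] (array([ 0.11,  0.13, -0.14]), array([-0.06, -0.01, -0.15]))
```

View pics/c6.png

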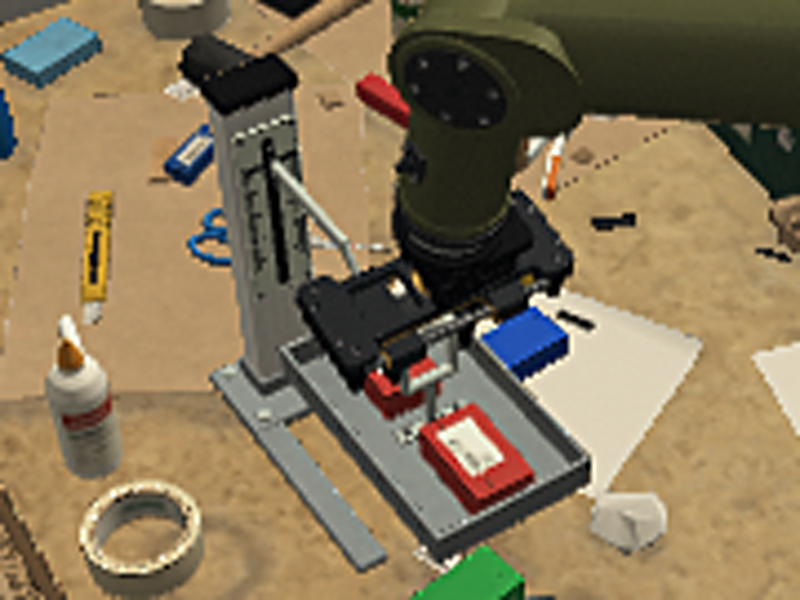

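The scene view shows the tray clear in front of the hook, with the hook arm at crop pixels (270,160) to (360,270). The forces are unchanged. Advance the window over the tip.

Call:
drive_tool --motion '[[[0, 0.13, -0.1], [0, 0, 0], -1], [[-0.8, 0, 0.22], [0, 0, 0], -1], [[-1, 0, 0.27], [0, 0, 0], -1], [[-1, 0, 0.27], [0, 0, 0], -1], [[-1, 0, 0.27], [0, 0, 0], -1], [[-1, 0, 0.27], [0, 0, 0], -1], [[-0.7, 0, 0.19], [0, 0, 0], -1], [[0, 0, 0], [0, 0, 0], -1], [[0, 0, 0], [0, 0, 0], -1]]'

```text
time: 18.8
position: [0.5013, 0.2369, 0.314]
tool_rot: [-0.044, 2.88, 0.006]
ft_force: [0.1, 0.3, -8.5]
grip_width: 0.572
grip_force: 40.0
```

```bash
python3 - <<'E'
from h import *
st=ctrl.get_state(); print(st["time"],st["position"],st["ft_force"],goto(hang(0,.024),Q,st))
E
```

```text
18.8 [0.50125809 0.2369093  0.31395163] [ 0.07371771  0.30981083 -8.50046973] (array([-3.15, -0.13,  0.81]), array([-0.01, -0.03, -0.04]))
```

Call:
drive_tool --motion '[[[-0.8, -0.03, 0.21], [0, 0, 0], -1], [[-0.8, -0.03, 0.21], [0, 0, 0], -1], [[-0.8, -0.03, 0.21], [0, 0, 0], -1], [[-0.7, -0.03, 0.18], [0, 0, 0], -1], [[0, 0, 0], [0, 0, 0], -1], [[0.26, 0, 0.97], [0, 0, 0], -1], [[0.26, 0, 0.97], [0, 0, 0], -1], [[0, 0, 0], [0, 0, 0], -1], [[0, 0, 0], [0, 0, 0], -1]]'

```text
time: 19.92
position: [0.5337, 0.2367, 0.2942]
tool_rot: [-0.044, 2.879, 0.006]
ft_force: [0.3, -0.0, -7.7]
grip_width: 0.569
grip_force: 40.0
```

```bash
python3 - <<'E'
from h import *
st=ctrl.get_state(); print(st["time"],st["position"],st["ft_force"],st["torque"],goto(hang(0,0),Q,st))
im=ctrl.get_image("scene"); cv2.imwrite("pics/s7.png",im[:,:,::-1])
F=[]
for _ in range(4): ctrl.get_image("wrist"); F.append(ctrl.get_state()["ft_force"])
print(np.mean(F,0))
E
```

```text
19.925 [0.53366368 0.23667292 0.29424451] [ 3.11711417e-01 -5.90409117e-03 -7.66910739e+00] [ 0.03690965  0.7524619  -0.09917135] (array([ 0.09, -0.01,  0.39]), array([-0.01,  0.02, -0.04]))
[ 0.44882709 -0.35443926 -8.36514398]
```

Call:
drive_tool --motion '[[[0.03, 0, 0.12], [0, 0, 0], -1], [[0.065, 0, 0.24], [0, 0, 0], -1], [[0.065, 0, 0.24], [0, 0, 0], -1], [[0.065, 0, 0.24], [0, 0, 0], -1], [[0.065, 0, 0.24], [0, 0, 0], -1], [[0.065, 0, 0.24], [0, 0, 0], -1], [[0.065, 0, 0.24], [0, 0, 0], -1], [[0.065, 0, 0.24], [0, 0, 0], -1], [[0.065, 0, 0.24], [0, 0, 0], -1], [[0.065, 0, 0.24], [0, 0, 0], -1], [[0, 0, 0], [0, 0, 0], -1], [[0, 0, 0], [0, 0, 0], -1]]'

```text
time: 21.68
position: [0.5338, 0.2366, 0.2708]
tool_rot: [-0.044, 2.879, 0.006]
ft_force: [1.3, 0.3, -6.8]
grip_width: 0.568
grip_force: 40.0
```

```bash
cat >> h.py <<'E'
def avg(n=8):
    S=[]
    for _ in range(n): ctrl.get_image("top"); S.append(ctrl.get_state())
    m=lambda k:np.mean([s[k] for s in S],0).round(4)
    print(S[-1]["time"],"pos",m("position"),"F",m("ft_force"),"T",m("torque"),"togo0",goto(hang(0,0),Q,S[-1]))
E
python3 - <<'E'
from h import *
avg()
E
```

```text
22.075 pos [0.5337 0.2366 0.2707] F [ 1.0548 -0.1409 -6.313 ] T [0.0112 0.5193 0.0115] togo0 (array([-0.51,  0.  , -1.89]), array([-0.01,  0.02, -0.05]))
```

Contact came where predicted: 2 N has moved over after about 19 mm. The sideways force Fx of +1 N shows the crown sits a bit on the tip side of the saddle, so shift about 4 mm towards the column.

Call:
drive_tool --motion '[[[-0.13, 0, 0.03], [0, 0, 0], -1], [[-0.13, 0, 0.03], [0, 0, 0], -1], [[-0.13, 0, 0.03], [0, 0, 0], -1], [[0, 0, 0], [0, 0, 0], -1], [[0, 0, 0], [0, 0, 0], -1], [[0, 0, 0], [0, 0, 0], -1]]'

```text
time: 22.82
position: [0.5376, 0.2367, 0.2707]
tool_rot: [-0.044, 2.88, 0.006]
ft_force: [-2.2, -0.0, -6.6]
grip_width: 0.57
grip_force: 40.0
```

```bash
python3 -c "
from h import *
avg()"
```

```text
23.225 pos [0.5376 0.2367 0.2707] F [-2.0726 -0.3379 -6.4096] T [-0.0387  1.0516 -0.0226] togo0 (array([-0.14, -0.  , -1.99]), array([-0.01, -0.  , -0.05]))
```

Call:
drive_tool --motion '[[[0.13, 0, -0.03], [0, 0, 0], -1], [[0.1, 0, -0.03], [0, 0, 0], -1], [[0, 0, 0], [0, 0, 0], -1], [[0, 0, 0], [0, 0, 0], -1], [[0, 0, 0], [0, 0, 0], -1]]'

```text
time: 23.85
position: [0.5354, 0.2366, 0.2708]
tool_rot: [-0.044, 2.879, 0.006]
ft_force: [0.4, 0.1, -5.6]
grip_width: 0.569
grip_force: 40.0
```

```bash
python3 -c "
from h import *
avg()"
```

```text
24.25 pos [0.5353 0.2366 0.2707] F [ 0.4798 -0.278  -6.1814] T [-0.0232  0.5645 -0.0037] togo0 (array([-0.36,  0.  , -1.93]), array([-0.01,  0.01, -0.05]))
```

Call:
drive_tool --motion '[[[0.05, 0, 0.19], [0, 0, 0], -1], [[0.078, 0, 0.29], [0, 0, 0], -1], [[0.078, 0, 0.29], [0, 0, 0], -1], [[0.078, 0, 0.29], [0, 0, 0], -1], [[0.078, 0, 0.29], [0, 0, 0], -1], [[0.078, 0, 0.29], [0, 0, 0], -1], [[0.078, 0, 0.29], [0, 0, 0], -1], [[0.078, 0, 0.29], [0, 0, 0], -1], [[0.078, 0, 0.29], [0, 0, 0], -1], [[0.078, 0, 0.29], [0, 0, 0], -1], [[0.078, 0, 0.29], [0, 0, 0], -1], [[0.05, 0, 0.19], [0, 0, 0], -1]]'

```text
time: 25.75
position: [0.5354, 0.2366, 0.2367]
tool_rot: [-0.044, 2.879, 0.006]
ft_force: [-0.6, -0.9, -3.7]
grip_width: 0.568
grip_force: 40.0
```

```bash
python3 -c "
from h import *
avg()"
```

```text
26.15 pos [0.5353 0.2366 0.2368] F [-0.1839 -0.9941 -3.1676] T [-0.1385  0.5377 -0.0463] togo0 (array([-1.24, -0.  , -5.19]), array([-0.01,  0.02, -0.05]))
```

Call:
drive_tool --motion '[[[0.05, -0.05, 0.19], [0, 0, 0], -1], [[0.065, -0.05, 0.24], [0, 0, 0], -1], [[0.065, 0, 0.24], [0, 0, 0], -1], [[0.065, 0, 0.24], [0, 0, 0], -1], [[0.065, 0, 0.24], [0, 0, 0], -1], [[0.065, 0, 0.24], [0, 0, 0], -1], [[0.065, 0, 0.24], [0, 0, 0], -1], [[0.065, 0, 0.24], [0, 0, 0], -1], [[0.065, 0, 0.24], [0, 0, 0], -1], [[0.065, 0, 0.24], [0, 0, 0], -1], [[0.05, 0, 0.19], [0, 0, 0], -1], [[0, 0, 0], [0, 0, 0], -1]]'

```text
time: 27.65
position: [0.5353, 0.2361, 0.2105]
tool_rot: [-0.044, 2.879, 0.007]
ft_force: [0.4, 4.3, -0.6]
grip_width: 0.567
grip_force: 40.0
```

```bash
python3 -c "
from h import *
avg(12)"
```

```text
28.25 pos [0.5353 0.2361 0.2107] F [-0.5358  5.2354 -0.7945] T [1.0027 0.4476 0.2632] togo0 (array([-1.92,  0.06, -7.72]), array([ 0.03,  0.04, -0.04]))
```

Sideways the seat is stiff, since 1 mm gave +5 N, so undo that shift.

Call:
drive_tool --motion '[[[0, 0.04, 0], [0, 0, 0], -1], [[0, 0.04, 0], [0, 0, 0], -1], [[0, 0, 0], [0, 0, 0], -1], [[0, 0, 0], [0, 0, 0], -1]]'

```text
time: 28.75
position: [0.5353, 0.2361, 0.2104]
tool_rot: [-0.044, 2.879, 0.005]
ft_force: [-0.0, 3.6, -1.4]
grip_width: 0.572
grip_force: 40.0
```

```bash
python3 -c "
from h import *
avg(12)"
```

```text
29.35 pos [0.5353 0.2362 0.2104] F [-0.0626  2.8095 -0.8812] T [0.5939 0.3722 0.1488] togo0 (array([-1.92,  0.04, -7.75]), array([-0.03,  0.01, -0.06]))
```

Call:
drive_tool --motion '[[[0, 0.05, 0], [0, 0, 0], -1], [[0, 0.05, 0], [0, 0, 0], -1], [[0, 0, 0], [0, 0, 0], -1], [[0, 0, 0], [0, 0, 0], -1]]'

```text
time: 29.85
position: [0.5353, 0.2365, 0.2102]
tool_rot: [-0.043, 2.88, 0.004]
ft_force: [0.9, -2.5, -0.8]
grip_width: 0.565
grip_force: 40.0
```

```bash
python3 -c "
from h import *
avg(12)"
```

```text
30.45 pos [0.5352 0.2366 0.2103] F [ 0.3075 -3.2255 -0.9135] T [-0.6696  0.2985 -0.1942] togo0 (array([-1.93, -0.02, -7.76]), array([-0.07, -0.02, -0.07]))
```

Call:
drive_tool --motion '[[[0, -0.05, 0], [0, 0, 0], -1], [[0, 0, 0], [0, 0, 0], -1], [[0.04, 0, 0.145], [0, 0, 0], -1], [[0.04, 0, 0.145], [0, 0, 0], -1], [[0.04, 0, 0.145], [0, 0, 0], -1], [[0.04, 0, 0.145], [0, 0, 0], -1], [[0.03, 0, 0.11], [0, 0, 0], -1], [[0, 0, 0], [0, 0, 0], -1], [[0, 0, 0], [0, 0, 0], -1]]'

```text
time: 31.58
position: [0.5352, 0.2367, 0.2033]
tool_rot: [-0.044, 2.879, 0.005]
ft_force: [0.3, -4.8, 0.3]
grip_width: 0.569
grip_force: 40.0
```

```bash
python3 -c "
from h import *
avg(16)"
```

```text
32.375 pos [0.5352 0.2368 0.2033] F [ 0.066  -5.0652 -0.057 ] T [-0.9606  0.3149 -0.2536] togo0 (array([-2.11, -0.01, -8.43]), array([-0.02,  0.01, -0.06]))
```

Call:
drive_tool --motion '[[[0, -0.05, 0], [0, 0, 0], -1], [[0, 0, 0], [0, 0, 0], -1], [[0, 0, 0], [0, 0, 0], -1]]'

```text
time: 32.75
position: [0.5352, 0.2367, 0.2034]
tool_rot: [-0.044, 2.879, 0.006]
ft_force: [-0.2, -3.7, -0.2]
grip_width: 0.569
grip_force: 40.0
```

```bash
python3 -c "
from h import *
avg(12)"
```

```text
33.35 pos [0.5352 0.2367 0.2034] F [ 0.4363 -3.2673 -0.1592] T [-0.5963  0.2777 -0.1789] togo0 (array([-2.12, -0.  , -8.43]), array([ 0.01,  0.02, -0.04]))
```

Call:
drive_tool --motion '[[[0, -0.04, 0], [0, 0, 0], -1], [[0, -0.04, 0], [0, 0, 0], -1], [[0, 0, 0], [0, 0, 0], -1], [[0, 0, 0], [0, 0, 0], -1]]'

```text
time: 33.85
position: [0.5352, 0.2365, 0.2035]
tool_rot: [-0.045, 2.879, 0.008]
ft_force: [0.4, 1.2, -0.2]
grip_width: 0.572
grip_force: 40.0
```

```bash
python3 - <<'E'
from h import *
avg(16)
im=ctrl.get_image("scene"); cv2.imwrite("pics/s8.png",im[:,:,::-1])
E
```

```text
34.65 pos [0.5352 0.2364 0.2035] F [ 0.3613  3.476  -0.1317] T [0.6563 0.216  0.1643] togo0 (array([-2.12,  0.04, -8.42]), array([ 0.04,  0.02, -0.03]))
```

Call:
drive_tool --motion '[[[0, 0.04, 0], [0, 0, 0], -1], [[0, 0, 0], [0, 0, 0], -1], [[0, 0, 0], [0, 0, 0], -1], [[0, 0, 0], [0, 0, 0], -1], [[0, 0, 0], [0, 0, 0], -1]]'

```text
time: 35.33
position: [0.5352, 0.2363, 0.2033]
tool_rot: [-0.044, 2.879, 0.006]
ft_force: [0.7, 4.0, -0.9]
grip_width: 0.57
grip_force: 40.0
```

```bash
python3 - <<'E'
from h import *
avg(6); avg(6)
E
```

```text
35.625 pos [0.5352 0.2363 0.2034] F [ 0.7714  5.0384 -0.1013] T [0.9873 0.2151 0.2823] togo0 (array([-2.12,  0.04, -8.43]), array([ 0.01,  0.01, -0.05]))
35.925 pos [0.5352 0.2363 0.2034] F [ 0.6065  5.0403 -0.1248] T [0.9738 0.2266 0.2593] togo0 (array([-2.12,  0.04, -8.43]), array([ 0.01,  0.01, -0.05]))
```

Call:
drive_tool --motion '[[[0, 0.04, 0], [0, 0, 0], -1], [[0, 0, 0], [0, 0, 0], -1], [[0, 0, 0], [0, 0, 0], -1], [[0, 0, 0], [0, 0, 0], -1], [[0, 0, 0], [0, 0, 0], -1], [[0, 0, 0], [0, 0, 0], -1], [[0, 0, 0], [0, 0, 0], -1], [[0, 0, 0], [0, 0, 0], -1]]'

```text
time: 36.92
position: [0.5352, 0.2363, 0.2033]
tool_rot: [-0.044, 2.879, 0.006]
ft_force: [0.5, 4.0, 0.6]
grip_width: 0.568
grip_force: 40.0
```

```bash
python3 - <<'E'
from h import *
avg(5); avg(5)
E
```

```text
37.175 pos [0.5352 0.2363 0.2033] F [0.0495 3.6617 0.3287] T [0.7618 0.222  0.2083] togo0 (array([-2.12,  0.03, -8.44]), array([-0.02,  0.  , -0.05]))
37.425 pos [0.5352 0.2363 0.2033] F [ 0.3159  3.3307 -0.1505] T [0.7142 0.2406 0.1962] togo0 (array([-2.12,  0.03, -8.44]), array([-0.02,  0.  , -0.05]))
```

Call:
drive_tool --motion '[[[0, 0.03, 0], [0, 0, 0], -1], [[0, 0, 0], [0, 0, 0], -1], [[0, 0, 0], [0, 0, 0], -1], [[0, 0, 0], [0, 0, 0], -1], [[0, 0, 0], [0, 0, 0], -1], [[0, 0, 0], [0, 0, 0], -1]]' --force 15

```text
time: 38.17
position: [0.5352, 0.2364, 0.2032]
tool_rot: [-0.044, 2.88, 0.005]
ft_force: [1.0, 0.6, 0.2]
grip_width: 0.575
grip_force: 15.0
```

Call:
drive_tool --motion '[[[0, 0, 0], [0, 0, 0], -1], [[0, 0, 0], [0, 0, 0], -1], [[0, 0, 0], [0, 0, 0], -1], [[0, 0, 0], [0, 0, 0], -1]]' --force 6

```text
time: 38.67
position: [0.5352, 0.2364, 0.2032]
tool_rot: [-0.044, 2.88, 0.005]
ft_force: [0.2, -0.2, -0.6]
grip_width: 0.57
grip_force: 6.0
```

```bash
python3 - <<'E'
from h import *
avg(5); avg(5)
E
```

```text
38.925 pos [0.5352 0.2364 0.2032] F [0.5363 0.1018 0.2799] T [0.0583 0.2492 0.0293] togo0 (array([-2.12,  0.02, -8.44]), array([-0.04, -0.01, -0.06]))
39.175 pos [0.5352 0.2365 0.2032] F [0.4408 0.0127 0.0463] T [-0.0309  0.251  -0.0156] togo0 (array([-2.12,  0.01, -8.44]), array([-0.03, -0.  , -0.06]))
```

The forces are near zero with the hook about 87 mm down, which agrees with the 8.3 N weight. Open gently.

Call:
drive_tool --motion '[[[0, 0, 0], [0, 0, 0], 0.18], [[0, 0, 0], [0, 0, 0], 0.22], [[0, 0, 0], [0, 0, 0], 0.3], [[0, 0, 0], [0, 0, 0], 0.5], [[0, 0, 0], [0, 0, 0], 0.8], [[0, 0, 0], [0, 0, 0], 1], [[0, 0, 0], [0, 0, 0], 1], [[0, 0, 0], [0, 0, 0], 1]]'

```text
time: 40.17
position: [0.5352, 0.2367, 0.2033]
tool_rot: [-0.044, 2.879, 0.006]
ft_force: [0.1, 1.1, -0.3]
grip_width: 0.99
grip_force: 0.0
```

```bash
python3 - <<'E'
from h import *
avg(6)
im=ctrl.get_image("scene"); cv2.imwrite("pics/s9.png",im[:,:,::-1])
a=cv2.imread("pics/s8.png").astype(int); d=np.abs(a-im[:,:,::-1]).max(2); d=d*(d>25); print((d>0).sum(), np.argwhere(d>0).min(0) if d.any() else 0, np.argwhere(d>0).max(0) if d.any() else 0)
E
```

```text
40.475 pos [0.5352 0.2367 0.2033] F [ 0.1131 -0.018   0.1559] T [0.0232 0.3187 0.0053] togo0 (array([-2.12, -0.01, -8.44]), array([-0.01,  0.  , -0.05]))
536 [106 183] [306 425]
```

Call:
drive_tool --motion '[[[0, 0, -0.3], [0, 0, 0], 1], [[0, 0, -0.6], [0, 0, 0], 1], [[0, 0, -1], [0, 0, 0], 1], [[0, 0, -1], [0, 0, 0], 1], [[0, 0, -1.5], [0, 0, 0], 1], [[0, 0, -2], [0, 0, 0], 1], [[0, 0, -2], [0, 0, 0], 1], [[0, 0, -2], [0, 0, 0], 1], [[0, 0, -3], [0, 0, 0], 1], [[2, 0, -3], [0, 0, 0], 1], [[3, 0, -2], [0, 0, 0], 1], [[1, 0, 0], [0, 0, 0], 1]]'

```text
time: 42.02
position: [0.4286, 0.2342, 0.368]
tool_rot: [-0.046, 2.876, 0.01]
ft_force: [0.5, -0.4, 0.5]
grip_width: 0.999
grip_force: 0.0
```

```bash
python3 - <<'E'
from h import *
avg(6)
a=ctrl.get_image("scene"); 
for _ in range(8): ctrl.get_image("top")
b=ctrl.get_image("scene"); st=ctrl.get_state(); w=ctrl.get_image("wrist")
d=np.abs(a.astype(int)-b).max(2)>25; print("moving px",d.sum(), np.argwhere(d).min(0) if d.any() else "", np.argwhere(d).max(0) if d.any() else "")
cv2.imwrite("pics/c9.png",np.vstack([cv2.resize(b[110:260,140:340],(512,384),interpolation=2),w[60:276]])[:,:,::-1])
print(ctrl.get_state()["time"])
E
```

```text
42.325 pos [0.4295 0.2333 0.3653] F [-0.1672  0.0322  0.2176] T [0.0214 0.3297 0.0295] togo0 (array([-8.08,  0.05,  9.87]), array([-0.06, -0.05, -0.1 ]))
moving px 190 [101 197] [265 490]
42.875
```

View pics/c9.png

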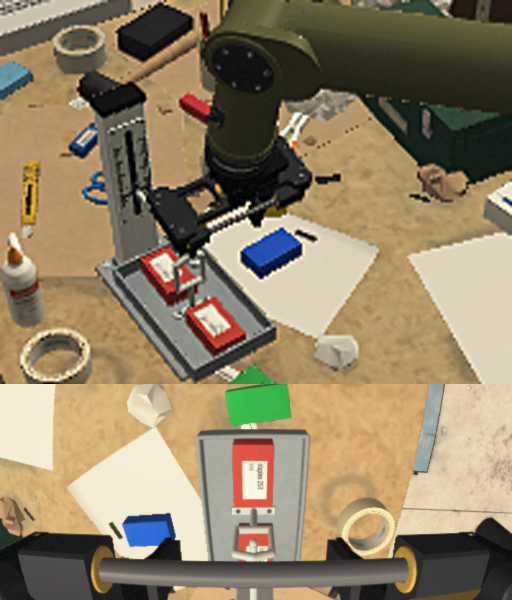

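The last picture shows the tray hanging level on the hook with both red boxes inside, at about (165,273) and (215,323), and the gripper clear. I'll check that it has settled, then hand in.

```bash
python3 - <<'E'
from h import *
for i in range(14):
    a=ctrl.get_image("scene")[185:260,190:260]; h=cv2.cvtColor(a,cv2.COLOR_RGB2HSV); m=((h[...,0]<6)|(h[...,0]>174))&(h[...,1]>140)&(h[...,2]>90)
    print(np.argwhere(m).mean(0).round(2),m.sum(),end=" ")
    for _ in range(2): ctrl.get_image("top")
print(ctrl.get_state()["time"])
E
```

```text
[41.97 25.77] 239 [41.97 25.77] 239 Traceback (most recent call last):
  File "<stdin>", line 5, in <module>
ValueError: 200 camera calls are used up
```

The boxes' pixel centroid stayed the same across two frames, so the tray is at rest.

```bash
python3 -c "
from bench import ctrl
print(ctrl.close_job())"
```

```text
the job is handed in; nothing more can be done
None
```

The job is handed in at about 43 s: the loose staple box is in the tray's empty half, and the tray hangs level and still on the scale hook (about 8.3 N, hook down about 87 mm) with the gripper clear of it.

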